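Switch on the light base under the green candle

ROBOT

A 7-joint arm with a two-finger parallel gripper is mounted at the origin on a cart in front of the work surface, level with it; the furniture and walls round the work are solid. World frame = base frame: x ahead of the robot, y to its left, z up, the work surface at z = 0. Lengths are in m, angles in rad, forces in N, time in s.
With the tool pointing down it reaches from about 0.4 to 0.875 m from the base axis. Payload 6.5 kg.
Tool frame: the origin (TCP) lies at the very end of the fingers, on their centre line; the grasp point (between the pads) lies 19 mm behind it; z points along the fingers, y is the line along which they close (so a half turn about z gives the same grasp; the last joint's range is limited). The gripper opens to 88 mm and grips with 3 to 60 N. Pads are 18 mm wide; open, the fingers measure 123 mm over their backs; the gripper's body (75 mm by 187 mm) begins 45 mm behind the grasp point.
Start: joints at [-1.313, 0.536, -0.004, 1.538, 0.003, 1.067, -0.071], TCP at [0.207, 0.616, 0.201] pointing down, gripper open.
Joint ranges: [-2.7, 2.7], [-0.37, 2.16], [-1.27, 1.26], [0.24, 2.4], [-1.31, 4.45], [0.19, 1.91], [-2.76, 2.76]. Speed limits (rad/s): [2.39, 2.39, 3.14, 3.14, 3.14, 3.14, 3.14].

INTERFACE

Orientations are given as a 3x3 rotation matrix whose columns are the frame's x, y, z axes.
In Python, from cell import sensors, cams, sign_off gives the robot as it stands. The module is installed in compiled form; this text tells all that it offers.
- The arm moves only by the shell command python3 -m crank 'ROWS' [FORCE]. ROWS is JSON, one flat list of numbers, 7 for each row, row after row: the turn, a rotation vector about the tool's x, y, z in rad, then the shift along the tool's x, y, z in mm, then the closure in counts, from 0 (fully open) to 255 (shut). A call has 1 to 20 rows; each row shifts and turns the commanded pose from where the row before left it, along the tool's axes as they then stand; what a row does not reach is not made up. A row lasts 1/12 s, in which the tool goes at most 41.7 mm and 7.16 degrees, less where a joint would pass 70% of its speed; a pose out of reach is approached as far as the arm can. A call with a gripper value outside its range is refused whole. The fingers move at their own pace and stop on an object; FORCE is the grip in N (left out, the last holds). Time passes only in rows, so rows that do not move let the fingers close. It gives the time, the measured TCP pose, the force, the opening and the grip force at its end, in the units of the state.
- sensors.get_obs(): the state, without advancing time (a new reading comes with each control period).
- cams.read_camera(name): name is "scene" or "top" or "wrist"; returns (picture, depth): 420x560x3 uint8, red, green, blue; 420x560 float32, m along the optical axis (not along the pixel's ray), 0 where there is no reading.
- cams.camera_info(name): a dict with "fx", "fy", "cx", "cy" (pixels), "distortion" ([k1, k2, p1, p2, k3] as OpenCV has them; the pictures are not rectified), "pose" (4x4, takes a point from camera to world coordinates). Camera axes: x right, y up, looking along -z (the intrinsics and any distortion apply to the point x, -y, -z); pixel columns grow to the right and rows downward; lengths in m; the calibration is good to about 2 mm. A picture is of the moment at which its call begins: read the wrist's pose just before it. camera_info takes no time and is no camera call; for the wrist camera it gives the pose at the moment of the call.
- sign_off(): hands the job in; it is judged then, once.
The state is a dict: "time": time; "joint_pos": joint angles; "dq": joint speeds; "tau": joint torques, N m; "tool_pos": TCP position; "eef_rot": TCP orientation; "contact_force": force on the tool from outside, world axes, zero at the start; "ft_torque": the same for the moment, N m; "grip_width": finger opening in m; "finger_force": force on a finger pad.
Only numpy, scipy, OpenCV 4.12 (cv2) and the standard library are available. Lean on these libraries where they do the work, as an engineer would, in place of code of your own. Each camera call takes 0.05 s, during which the arm holds its last target. There are 200 camera calls.

TASK

Two identical grey inspection light bases stand on the table, one carrying the green candle in a glass jar, the other a brown tin. Switch on the light under the green candle: put a fingertip into the recessed slot of its base and slide the orange switch all the way towards the green dot. Leave the other base switched off and the candle standing where it is.

Things in the scene. Friction and masses are not known exactly. Their poses are not given: they have to be found in the camera images.
- base_jar: Light base under the green candle: grey box 190 (x) x 120 (y) mm, deck 32 mm high, fixed. Origin: underside centre; x away from its switch end (nearest the robot), y left along the slot, z up. Slot: recess centred at x -65, y 0 mm, 34 mm wide (x), 80 long (y -40 to 40), floor 20 mm above the table. On the deck past its +y end a green dot (on), past its -y end a white ring (off).
- switch_jar (a joint): Orange switch of base_jar, m: 0 off, 0.025 fully on, growing to the base's +y; starts at 0 to 0.004. A block 29 (x) x 14 (y) mm, from the slot floor to 31 mm above the table, its middle at x -65, y 7 mm + value in base_jar's frame; so at 0 the slot is empty from y -40 to 0 for a fingertip to enter and push. About 1.5 N of friction, no spring, stays where left.
- switch_tin (a joint): The same switch on the other base, which carries a round brown tin (70 mm wide, 48 mm high) and is otherwise identical; the two bases stand side by side, either one on the left. 0 = off, 0.025 = fully on; starts at 0 to 0.004. To be left off.
- candle: Green candle: clear glass jar 68 mm across, 78 mm high, with green wax, standing loose on the white disc of base_jar (disc centre at the base's x +40 mm), its top 110 mm above the table. Origin: centre of its underside, z up.
There are look-alikes about, which are no part of the job. Leave any blue look-alike of the candle alone.

How it is judged:
At the end, for the whole second after the job is handed in: The switch of the base under the green candle is slid at least 18 of its 25 mm towards the green dot, the other switch is still off (below 9 mm), and the candle stands upright (within 10 degrees) within 20 mm of where it was (value of joint switch_jar above 0.018 m and value of joint switch_tin below 0.009 m and distance of candle from where it was at the start of the episode below 0.02 m and angle between candle's own z axis and vertical below 0.17 rad); the robot touches nothing.
It fails at once if the switch under the brown tin is slid on (value of joint switch_tin above 0.009 m).
It fails at once if the candle is pushed away (over 20 mm) or tipped (distance of candle from where it was at the start of the episode above 0.02 m or angle between candle's own z axis and vertical above 0.3 rad).
It also fails if it takes over 32 s, if anything falls off the work surface, if the arm or the gripper's body presses on something with over 40 N, if the wrist force passes 120 N, or if a joint passes its speed limit or range.

## Working session

There is one attempt and no reset: what is moved stays moved. The work goes in short steps, Python scripts to look and compute and a shell command to move; the robot and the scene stay as the last step left them, time stands still between calls to the robot, and variables do not carry over. Pictures are saved under pics/ and viewed, at most 10 in all, crops included, and the job is handed in when it is done.

```bash
mkdir -p pics; cat > h.py <<'E'
import numpy as np, cv2
from cell import sensors, cams
def snap(n,f):
    i=cams.camera_info(n); p,d=cams.read_camera(n); cv2.imwrite('pics/'+f+'.png',p[:,:,::-1]); np.savez('pics/'+f,p=p,d=d,**{k:np.array(v) for k,v in i.items()})
def ray(f,u,v):
    z=np.load('pics/'+f+'.npz'); K=np.array([[z['fx'],0,z['cx']],[0,z['fy'],z['cy']],[0,0,1.]])
    q=cv2.undistortPoints(np.array([[[u,v]]],float),K,z['distortion'])[0,0]
    T=z['pose']; return T[:3,3],T[:3,:3]@np.array([q[0],-q[1],-1]),z['d'][int(v),int(u)]
def at(f,u,v,h=None):
    o,r,d=ray(f,u,v); return np.round(o+r*(d if h is None else (h-o[2])/r[2]),4)
E
python3 - <<'E'
from h import *
snap('top','top0'); snap('scene','sc0')
print(cams.camera_info('top')['pose'])
o=sensors.get_obs(); print(o['tool_pos'],o['eef_rot'],o['time'])
E
```

```text
[[-0.0023148   0.98279367 -0.18469231  0.42979669]
 [-0.99936563 -0.00883725 -0.03449986  0.10365732]
 [-0.03553842  0.18449528  0.98219067  1.01063505]
 [ 0.          0.          0.          1.        ]]
[0.20662295 0.61563334 0.20002692] [[-9.48061885e-01  3.18085703e-01 -3.84173075e-04]
 [ 3.18085912e-01  9.48060668e-01 -1.52368076e-03]
 [-1.20441685e-04 -1.56674370e-03 -9.99998765e-01]] 0.1
```

View pics/top0.png

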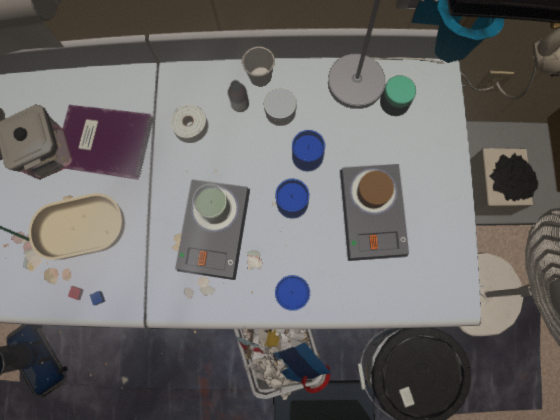

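View pics/sc0.png

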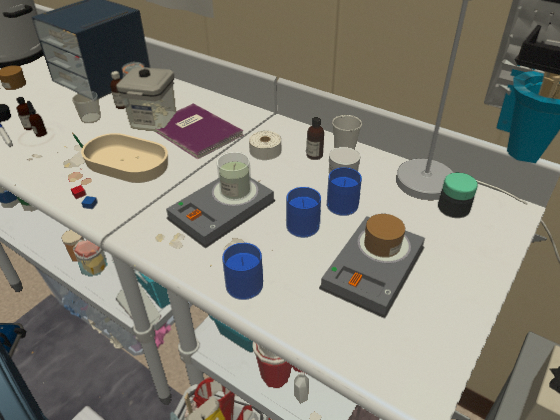

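Left base (about 213,230 in top) carries the pale green candle in a glass jar at (212,204). The right base (375,212) carries the brown tin at (375,188). The blue jars at (308,149), (292,198) and (292,292) and the green-lidded black jar at (400,92) are look-alikes. The target is therefore the left base, with its switch at (202,258). I'll confirm this in a crop.

```bash
python3 - <<'E'
from h import *
p=cv2.imread('pics/top0.png')[170:290,160:270]
cv2.imwrite('pics/c1.png',cv2.resize(p,None,fx=5,fy=5,interpolation=cv2.INTER_CUBIC))
E
```

```text
(no output)
```

View pics/c1.png

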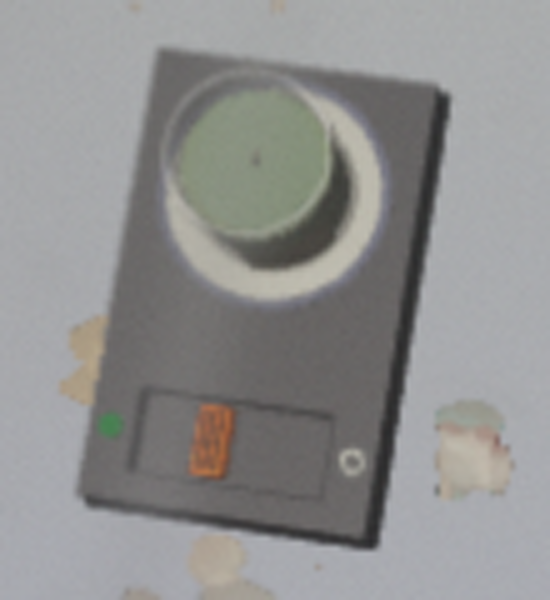

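The crop shows pale green wax in clear glass, so this is the base. The green dot is at crop (111,426), the ring at (351,462) and the switch at (211,440).

```bash
python3 - <<'E'
from h import *
f=lambda u,v,h:at('top0',160+u/5,170+v/5,h)
C=[f(*c,.032) for c in [(160,48),(440,85),(372,548),(82,498)]]
D,R=f(111,426,.032),f(351,462,.032); S=f(211,440,.031)
print(C,D,R,S)
ctr=np.mean(C,0); x=(C[0]+C[1]-C[2]-C[3]); yaw=np.arctan2(x[1],x[0]); y=D-R
print(ctr,yaw,np.arctan2(-y[0],y[1]),np.linalg.norm(x)/2)
c,s=np.cos(yaw),np.sin(yaw); M=np.array([[c,-s],[s,c]])
print('switch local',M.T@(S-ctr)[:2],'DR mid local',M.T@((D+R)/2-ctr)[:2])
P=ctr[:2]+M@[-.065,-.022]; print('entry',P, 'depthcheck',at('top0',160+211/5,170+440/5))
o=sensors.get_obs(); print('delta tool',o['eef_rot'].T@(np.r_[P,.2]-o['tool_pos']) if hasattr(o['eef_rot'],'T') else 0, 'want yaw',yaw)
E
```

```text
[array([0.697 , 0.3153, 0.032 ]), array([0.6793, 0.1969, 0.032 ]), array([0.488 , 0.2229, 0.032 ]), array([0.5082, 0.3422, 0.032 ])] [0.5377 0.3309 0.032 ] [0.5228 0.2318 0.032 ] [0.532  0.2895 0.031 ]
[0.593125 0.269325 0.032   ] -0.13828563162551255 -0.14923533665186317 0.19188174743836375
switch local [-0.06332252  0.01155661] DR mid local [-0.06393237  0.00324318]
entry [0.52571291 0.25649496] depthcheck [0.5319 0.2894 0.0317]
delta tool [-0.41675388 -0.23898697  0.00045154] want yaw -0.13828563162551255
```

```bash
cat >> h.py <<'E'
def go(ctr,yaw,l,z):
    o=sensors.get_obs(); R=np.array(o['eef_rot']); c,s=np.cos(yaw),np.sin(yaw)
    P=np.array([*(np.array(ctr)+np.array([[c,-s],[s,c]])@l),z])
    W=np.array([[-c,-s,0],[-s,c,0],[0,0,-1.]]); rv=cv2.Rodrigues(R.T@W)[0].ravel()
    print('t',o['time'],'tcp',np.round(o['tool_pos'],4),'F',np.round(o['contact_force'],1),'shift mm',np.round(R.T@(P-o['tool_pos'])*1000,1),'turn',np.round(rv,4),'shift after turn',np.round(W.T@(P-o['tool_pos'])*1000,1))
E
python3 - <<'E'
from h import *
go((.594,.271),-.144,(-.065,.034),.2)
o=sensors.get_obs();T=cams.camera_info('wrist')['pose'];print(np.array(o['eef_rot']).T@(T[:3,3]-o['tool_pos']))
E
```

```text
t 0.1 tcp [0.2066 0.6156 0.2   ] F [ 0.2  0.8 -0.1] shift mm [-4.068e+02 -1.817e+02  4.000e-01] turn [-0.0016 -0.     -0.1797] shift after turn [-367.8 -251.5    0. ]
[ 0.06811149  0.00047678 -0.18402872]
```

```bash
python3 -m crank '[0,0,0,-20,-9,0,0, 0,0,0,-34,-15,0,0, 0,0,0,-34,-15,0,0, 0,0,0,-34,-15,0,0, 0,0,0,-34,-15,0,0, 0,0,0,-34,-15,0,0, 0,0,0,-34,-15,0,0, 0,0,0,-34,-15,0,0, 0,0,0,-34,-15,0,0, 0,0,0,-34,-15,0,0, 0,0,0,-34,-15,0,0, 0,0,0,-34,-15,0,0, 0,0,0,-34,-15,0,0, 0,0,-0.09,0,0,0,0, 0,0,-0.09,0,0,0,0, 0,0,0,0,0,0,0, 0,0,0,0,0,0,0, 0,0,0,0,0,0,0]'
python3 - <<'E'
from h import *
snap('wrist','w1'); go((.594,.271),-.144,(-.065,.034),.2)
E
```

```text
time: 1.6
tool_pos: [0.5519, 0.3013, 0.2006]
eef_rot: [[-0.989, 0.145, -0.001], [0.145, 0.989, -0.0], [0.001, -0.0, -1.0]]
contact_force: [-0.5, 0.0, 0.4]
grip_width: 0.0881
finger_force: 0.0
t 1.65 tcp [0.552  0.3014 0.2007] F [-0.3 -0.7  0.1] shift mm [19.  10.   0.7] turn [-0.0001 -0.0003 -0.0008] shift after turn [19.  10.   0.7]
```

View pics/w1.png

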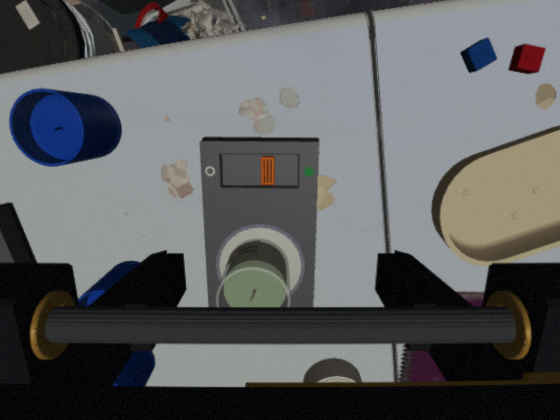

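The wrist view shows the slot from (221,153) to (299,188), the switch at (268,171), the dot at (309,172) and the ring at (210,171). The candle is at (253,285), clear of the slot.

```bash
python3 - <<'E'
from h import *
f=lambda u,v,h=.032:at('w1',u,v,h)
S=np.array([f(*c) for c in [(221,153),(299,153),(299,188),(221,187)]])
D,R=f(309,172),f(210,171)
print(S,D,R,np.linalg.norm(D-R),f(268,171,.031),[f(202,138),f(319,138)])
y=D-R+S[1]-S[0]+S[2]-S[3]; yaw=np.arctan2(-y[0],y[1]); m=(S.mean(0)+(D+R)/2)/2
print('yaw',yaw,'slot ctr',m,S.mean(0),(D+R)/2)
c,s=np.cos(yaw),np.sin(yaw);B=np.array([[c,-s],[s,c]]); print('switch local',B.T@(f(268,171,.031)-m)[:2])
go(m[:2],yaw,(0,.034),.2)
E
```

```text
[[0.5076 0.2484 0.032 ]
 [0.5191 0.3265 0.032 ]
 [0.5548 0.3217 0.032 ]
 [0.542  0.2418 0.032 ]] [0.5397 0.3341 0.032 ] [0.524  0.2338 0.032 ] 0.10152132780849547 [0.5328 0.2926 0.031 ] [array([0.4902, 0.2323, 0.032 ]), array([0.5073, 0.3482, 0.032 ])]
yaw -0.15363830390110167 slot ctr [0.5313625 0.284275  0.032    ] [0.530875 0.2846   0.032   ] [0.53185 0.28395 0.032  ]
switch local [0.00014655 0.00844693]
t 1.65 tcp [0.552  0.3014 0.2007] F [-0.3 -0.7  0.1] shift mm [17.6 14.1  0.7] turn [-0.0001 -0.0003  0.0088] shift after turn [17.7 14.   0.7]
```

```bash
python3 -m crank '[0,0,0.009,17.5,14,0,0, 0,0,0,0,0,15,0, 0,0,0,0,0,27,0, 0,0,0,0,0,27,0, 0,0,0,0,0,27,0, 0,0,0,0,0,27,0, 0,0,0,0,0,22,0, 0,0,0,0,0,10,0, 0,0,0,0,0,0,0, 0,0,0,0,0,0,0, 0,0,0,0,0,0,0]'
python3 - <<'E'
from h import *
snap('wrist','w2'); go((.53136,.28427),-.1536,(0,.034),.023)
E
```

```text
time: 2.57
tool_pos: [0.5382, 0.318, 0.0474]
eef_rot: [[-0.988, 0.152, 0.002], [0.152, 0.988, 0.001], [-0.002, 0.002, -1.0]]
contact_force: [-0.0, 0.3, 0.4]
grip_width: 0.0881
finger_force: 0.0
t 2.6167 tcp [0.5383 0.3181 0.0476] F [ 0.2  0.3 -0.4] shift mm [ 1.8 -0.5 24.6] turn [0.0019 0.0022 0.0006] shift after turn [ 1.7 -0.4 24.6]
```

View pics/w2.png

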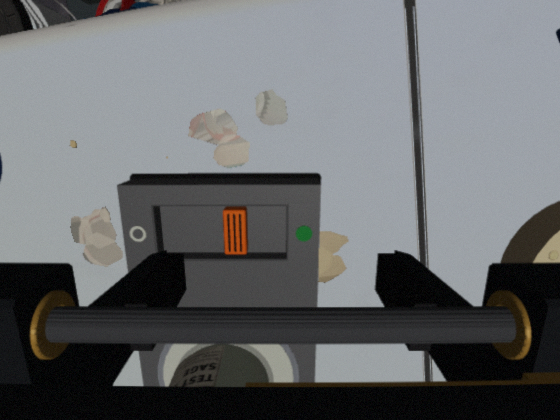

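The left fingertip is at about (150–185, 255–290), the slot runs from (158,206) to (287,257) and the switch is at (235,231). I'll check the fit by projecting.

```bash
python3 - <<'E'
from h import *
o=sensors.get_obs();R=np.array(o['eef_rot'])
z=o['tool_pos'][2]
t=lambda u,v,h:print((u,v),np.round(R.T@(at('w2',u,v,h)-o['tool_pos'])*1000,1))
print('slot/dot tool frame')
for c in [(158,206,.032),(287,206,.032),(287,257,.032),(137,234,.032),(304,233,.032),(225,231,.031),(246,231,.031)]: t(*c)
print('finger tip px')
for c in [(152,255,z),(185,255,z),(185,290,z),(377,255,z),(377,290,z)]: t(*c)
E
```

```text
slot/dot tool frame
(158, 206) [ 18.9 -72.   15.4]
(287, 206) [18.8  4.9 15.6]
(287, 257) [-13.7   5.1  15.6]
(137, 234) [  1.3 -86.6  15.4]
(304, 233) [ 1.9 15.3 15.6]
(225, 231) [  2.9 -32.8  16.5]
(246, 231) [  2.9 -20.   16.6]
finger tip px
(152, 255) [ -6.1 -72.5  -0.1]
(185, 255) [ -6.1 -53.5  -0.1]
(185, 290) [-28.2 -55.2  -0. ]
(377, 255) [-6.2 56.2  0.1]
(377, 290) [-28.4  58.    0.2]
```

```bash
python3 - <<'E'
from h import *
o=sensors.get_obs();R=np.array(o['eef_rot'])
for r in range(225,300,8):
    print(r,[tuple(np.round(R.T@(at('w2',u,r)-o['tool_pos'])*1000).astype(int)) for u in (150,160,170,180,190,380,400)])
E
```

```text
225 [(np.int64(7), np.int64(-78), np.int64(15)), (np.int64(4), np.int64(-76), np.int64(26)), (np.int64(3), np.int64(-70), np.int64(28)), (np.int64(3), np.int64(-64), np.int64(28)), (np.int64(3), np.int64(-57), np.int64(27)), (np.int64(-3), np.int64(71), np.int64(48)), (np.int64(-3), np.int64(85), np.int64(48))]
233 [(np.int64(2), np.int64(-78), np.int64(15)), (np.int64(-1), np.int64(-76), np.int64(24)), (np.int64(-2), np.int64(-70), np.int64(27)), (np.int64(-2), np.int64(-64), np.int64(27)), (np.int64(-2), np.int64(-57), np.int64(27)), (np.int64(-9), np.int64(71), np.int64(47)), (np.int64(-9), np.int64(86), np.int64(47))]
241 [(np.int64(-3), np.int64(-79), np.int64(15)), (np.int64(-5), np.int64(-75), np.int64(21)), (np.int64(-8), np.int64(-71), np.int64(28)), (np.int64(-7), np.int64(-64), np.int64(26)), (np.int64(-7), np.int64(-58), np.int64(27)), (np.int64(-15), np.int64(72), np.int64(48)), (np.int64(-15), np.int64(87), np.int64(49))]
249 [(np.int64(-8), np.int64(-79), np.int64(15)), (np.int64(-11), np.int64(-76), np.int64(22)), (np.int64(-13), np.int64(-71), np.int64(28)), (np.int6
[... 1409 characters left out ...]
nt64(-46)), (np.int64(9), np.int64(46), np.int64(-65))]
289 [(np.int64(10), np.int64(-46), np.int64(-72)), (np.int64(6), np.int64(-45), np.int64(-65)), (np.int64(3), np.int64(-43), np.int64(-58)), (np.int64(-4), np.int64(-43), np.int64(-46)), (np.int64(-35), np.int64(-56), np.int64(15)), (np.int64(-3), np.int64(45), np.int64(-47)), (np.int64(6), np.int64(46), np.int64(-65))]
297 [(np.int64(10), np.int64(-43), np.int64(-79)), (np.int64(3), np.int64(-45), np.int64(-66)), (np.int64(-1), np.int64(-44), np.int64(-59)), (np.int64(-7), np.int64(-43), np.int64(-47)), (np.int64(-41), np.int64(-57), np.int64(16)), (np.int64(-7), np.int64(45), np.int64(-46)), (np.int64(4), np.int64(46), np.int64(-67))]
```

The visible finger seems to end about 42 mm above the TCP. I'll check from the scene camera before trusting the height.

```bash
python3 - <<'E'
from h import *
snap('scene','sc1')
p=cv2.imread('pics/sc1.png')[90:260,120:330]
cv2.imwrite('pics/c2.png',cv2.resize(p,None,fx=3.5,fy=3.5,interpolation=cv2.INTER_CUBIC))
z=np.load('pics/sc1.npz');T=np.linalg.inv(z['pose'])
o=sensors.get_obs();R=np.array(o['eef_rot'])
K=np.array([[z['fx'],0,z['cx']],[0,z['fy'],z['cy']],[0,0,1.]])
for l in [(0,-.053,0),(0,-.053,-.042),(0,.053,0),(0,.053,-.042)]:
    q=T[:3,:3]@(o['tool_pos']+R@l)+T[:3,3]; q*=[1,-1,-1]
    uv=cv2.projectPoints(q[None],np.zeros(3),np.zeros(3),K,z['distortion'])[0].ravel(); print(l,uv,(uv-[120,90])*3.5,q[2],z['d'][int(uv[1]),int(uv[0])])
E
```

```text
(0, -0.053, 0) [200.52132562 212.24012783] [281.82463967 427.84044742] 0.9803779604668355 1.0067099
(0, -0.053, -0.042) [198.03349911 195.69323789] [273.11724687 369.92633261] 0.9527828830544705 0.9412018
(0, 0.053, 0) [167.95285577 189.20783506] [167.83499519 347.22742269] 1.036661388050955 1.1180979
(0, 0.053, -0.042) [164.72764126 172.96969431] [156.54674441 290.3939301 ] 1.00906631063859 0.99209255
```

View pics/c2.png

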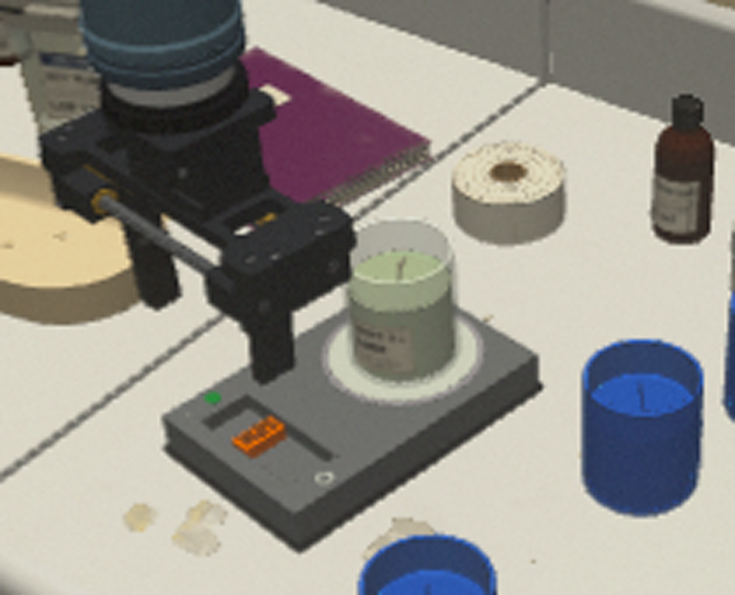

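The scene view agrees: the fingertip is at crop (275,380), while the reported TCP projects to (282,428). The real tip is therefore about 40 mm above the reported TCP. The lateral position fits. I'll descend in small steps, watching the force.

```bash
python3 -m crank '[0,0,0,2,0,5,0, 0,0,0,0,0,5,0, 0,0,0,0,0,5,0, 0,0,0,0,0,5,0, 0,0,0,0,0,3,0, 0,0,0,0,0,0,0]'; python3 -m crank '[0,0,0,0,0,2,0, 0,0,0,0,0,2,0, 0,0,0,0,0,2,0, 0,0,0,0,0,0,0]'
```

```text
time: 3.17
tool_pos: [0.5346, 0.3171, 0.0218]
eef_rot: [[-0.988, 0.152, -0.001], [0.152, 0.988, -0.001], [0.001, -0.001, -1.0]]
contact_force: [0.6, 0.3, 0.0]
grip_width: 0.0883
finger_force: 0.0
time: 3.5
tool_pos: [0.535, 0.3174, 0.0165]
eef_rot: [[-0.988, 0.152, -0.0], [0.152, 0.988, -0.0], [0.0, -0.0, -1.0]]
contact_force: [-0.0, -0.2, -0.2]
grip_width: 0.0881
finger_force: 0.0
```

There is no contact at z 0.0165, which is below the slot floor, so the tip really is higher than reported. I'll go further down and measure it.

```bash
python3 -m crank '[0,0,0,0,0,4,0, 0,0,0,0,0,4,0, 0,0,0,0,0,4,0, 0,0,0,0,0,3,0, 0,0,0,0,0,0,0]'
python3 - <<'E'
from h import *
snap('wrist','w3');snap('scene','sc2')
p=cv2.imread('pics/sc2.png')[150:250,150:280]; q=cv2.imread('pics/w3.png')[180:400,40:440]
p=cv2.resize(p,(520,400),interpolation=cv2.INTER_CUBIC)
cv2.imwrite('pics/c3.png',p); 
o=sensors.get_obs();R=np.array(o['eef_rot']);print(o['tool_pos'],o['contact_force'])
for r in range(249,270,4):
    print(r,[np.round(R.T@(at('w3',u,r)-o['tool_pos'])*1000).astype(int).tolist() for u in (140,155,170,180)])
E
```

```text
time: 3.92
tool_pos: [0.5346, 0.3172, 0.0009]
eef_rot: [[-0.988, 0.152, -0.001], [0.152, 0.988, -0.001], [0.001, -0.001, -1.0]]
contact_force: [0.2, -0.3, 0.1]
grip_width: 0.0882
finger_force: 0.0
[0.53505102 0.31746025 0.00159897] [-0.45144881 -0.96688887  0.47287796]
249 [[5, -71, -19], [5, -63, -19], [5, -56, -19], [5, -51, -19]]
253 [[3, -71, -19], [12, -54, -42], [10, -50, -37], [11, -45, -38]]
257 [[1, -72, -18], [12, -53, -46], [11, -48, -42], [11, -43, -42]]
261 [[-2, -72, -18], [11, -52, -49], [10, -47, -47], [9, -44, -42]]
265 [[12, -56, -54], [11, -51, -53], [10, -45, -51], [7, -44, -43]]
269 [[12, -55, -58], [10, -50, -55], [11, -44, -56], [5, -44, -43]]
```

View pics/c3.png

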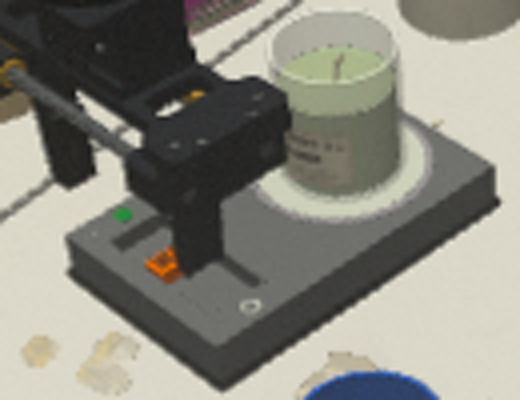

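View pics/w3.png

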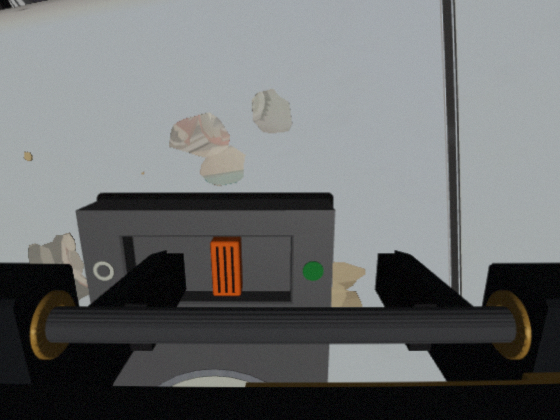

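The tip is now at z ≈ 0.040, inside the slot outline and to the ring side of the switch: slot px 124–291, switch at 226, finger at 150–185. About 16 mm remain to go down.

```bash
python3 -m crank '[0,0,0,0,0,4,0, 0,0,0,0,0,4,0, 0,0,0,0,0,4,0, 0,0,0,0,0,2,0, 0,0,0,0,0,2,0, 0,0,0,0,0,0,0]'; python3 - <<'E'
from h import *
snap('wrist','w4');o=sensors.get_obs();R=np.array(o['eef_rot']);print(o['tool_pos'],o['contact_force'],o['time'])
p,d=cams.read_camera('wrist'); p=p.astype(int); m=(p[...,0]>150)&(p[...,2]<70)&(p[...,1]<110)
m[:150]=0; v,u=np.nonzero(m); print(u.min(),u.max(),v.min(),v.max(),len(u))
for a in (u.min(),u.max()): print(np.round(R.T@(at('w4',a,(v.min()+v.max())/2,.031)-o['tool_pos'])*1000,1))
E
```

```text
time: 4.52
tool_pos: [0.5348, 0.3174, -0.0147]
eef_rot: [[-0.988, 0.152, -0.001], [0.152, 0.988, -0.0], [0.001, -0.001, -1.0]]
contact_force: [0.1, -0.6, 0.8]
grip_width: 0.0886
finger_force: 0.0
[ 0.53500693  0.31744546 -0.01443544] [ 0.05239798  0.70453059 -0.29834899] 4.5667
203 234 253 306 1020
[  0.8 -33.2 -45.4]
[  0.8 -19.5 -45.4]
```

```bash
python3 -m crank '[0,0,0,0,4,0,0, 0,0,0,0,4,0,0, 0,0,0,0,4,0,0, 0,0,0,0,4,0,0, 0,0,0,0,4,0,0, 0,0,0,0,0,0,0]'; python3 -m crank '[0,0,0,0,3,0,0, 0,0,0,0,3,0,0, 0,0,0,0,3,0,0, 0,0,0,0,3,0,0, 0,0,0,0,0,0,0]'; python3 - <<'E'
from h import *
snap('wrist','w5');o=sensors.get_obs();R=np.array(o['eef_rot'])
p=np.load('pics/w5.npz')['p'].astype(int); m=(p[...,0]>150)&(p[...,2]<70)&(p[...,1]<110)
m[:150]=0; v,u=np.nonzero(m); print(u.min(),u.max(),v.min(),v.max(),len(u))
for a in (u.min(),u.max()):
    q=at('w5',a,(v.min()+v.max())/2,.031); print(q,np.round(R.T@(q-o['tool_pos'])*1000,1), 'was', at('w4',203 if a==u.min() else 234,280,.031))
E
```

```text
time: 5.12
tool_pos: [0.5383, 0.3385, -0.0141]
eef_rot: [[-0.988, 0.151, 0.001], [0.151, 0.988, 0.001], [-0.0, 0.001, -1.0]]
contact_force: [0.9, -0.2, 0.1]
grip_width: 0.0881
finger_force: 0.0
time: 5.53
tool_pos: [0.5401, 0.3502, -0.0142]
eef_rot: [[-0.988, 0.152, 0.0], [0.152, 0.988, 0.001], [-0.0, 0.001, -1.0]]
contact_force: [-0.5, 0.1, -0.2]
grip_width: 0.0882
finger_force: 0.0
181 211 254 306 929
[0.5334 0.3077 0.031 ] [  0.1 -42.8 -45.2] was [0.5295 0.2848 0.031 ]
[0.5354 0.3208 0.031 ] [  0.1 -29.6 -45.2] was [0.5315 0.2982 0.031 ]
```

The switch has moved about 23 mm. I'll back off, lift clear and verify.

```bash
python3 -m crank '[0,0,0,0,-4,0,0, 0,0,0,0,-2,0,0, 0,0,0,0,0,-8,0, 0,0,0,0,0,-20,0, 0,0,0,0,0,-30,0, 0,0,0,0,0,-35,0, 0,0,0,0,0,-35,0, 0,0,0,0,0,-35,0, 0,0,0,0,0,-20,0, 0,0,0,0,0,0,0, 0,0,0,0,0,0,0]'; python3 - <<'E'
from h import *
snap('wrist','w6')
E
```

```text
time: 6.5
tool_pos: [0.5398, 0.3437, 0.1707]
eef_rot: [[-0.988, 0.152, 0.003], [0.152, 0.988, 0.002], [-0.002, 0.002, -1.0]]
contact_force: [-0.8, 0.1, -1.1]
grip_width: 0.0876
finger_force: 0.0
```

View pics/w6.png

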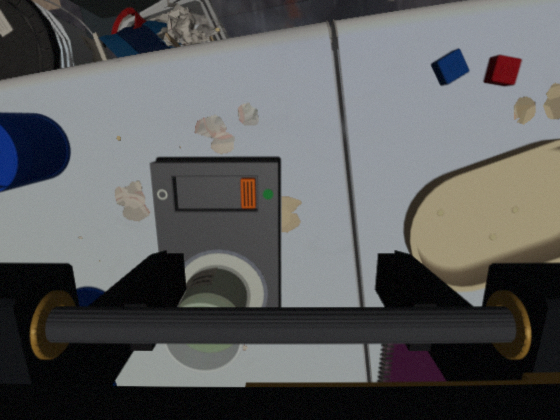

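The switch at (248,193) now sits against the green-dot end of its slot at (257). The candle is undisturbed on its disc, and the arm is clear.

```bash
python3 -c "
from cell import sign_off
print(sign_off())"
```

```text
the job is handed in; nothing more can be done
None
```

The switch under the green candle is slid about 23 mm, up against the green-dot end; the candle stayed upright on its disc, the tin's base was never touched, and the job is handed in (no verdict was returned).

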